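# Rack a freshly painted panel with the lifter

## Robot

A 6-joint arm with a two-finger parallel gripper is mounted at the origin on the work surface. World frame = base frame: x ahead of the robot, y to its left, z up, the work surface at z = 0. Lengths are in mm, angles in rad, forces in N, time in s.
With the tool pointing down it reaches from about 350 to 975 mm from the base axis. Payload 7.1 kg.
Tool frame: the origin (TCP) lies on the front face of the gripper's body, between the roots of the fingers; the fingertips stand 80 mm ahead of it and the grasp point (between the pads) lies 61 mm ahead of it; z points along the fingers, y is the line along which they close (so a half turn about z gives the same grasp; the last joint's range is limited). The gripper opens to 88 mm and grips with 3 to 60 N. Pads are 20 mm wide; open, the fingers measure 115 mm over their backs; the gripper's body (75 mm by 178 mm) begins 61 mm behind the grasp point.
Start: joints at [-1.311, 0.423, 1.63, -0, 1.089, -0.019], TCP at [172.02, -600.845, 302.675] pointing down, gripper open.
Joint ranges: [-3, 3], [-0.9, 2.11], [0.09, 2.58], [-1.31, 4.45], [0.11, 2.69], [-2.54, 2.54]. Speed limits (rad/s): [2.39, 2.39, 3.01, 3.14, 3.14, 3.14].

## Interface

Orientations are given as a rotation vector (axis times angle).
In Python, from workcell import readout, vision, close_job gives the robot as it stands.
- The arm moves only by the tool servo_tool, never from a script. Its argument "plan" is a list that holds one entry, the list of rows, each a list of 7 numbers: the gripper command: -1 is fully open, 1 is shut, values between are in proportion, then the shift along the world's x, y, z in units of 40 mm (1.0 is 40 mm), then the turn, a rotation vector about the world's x, y, z in units of 5 degrees (1.0 is 5 degrees). A call has 1 to 5 rows; each row shifts and turns the commanded pose from where the row before left it; what a row does not reach is not made up. A row lasts 1/12 s, in which the tool goes at most 41.7 mm and 7.16 degrees, less where a joint would pass 70% of its speed; a pose out of reach is approached as far as the arm can. A call is refused whole if a number of a shift passes 1 or a number of a turn 1, either way. A call with a gripper value outside its range is refused whole. The fingers move at their own pace and stop on an object; the grip force is fixed at half the most. Time passes only in rows, so rows that do not move let the fingers close. It gives the time, the measured TCP pose, the force, the opening and the grip force at its end, in the units of the state.
- readout.get_obs(): the state, without advancing time (a new reading comes with each control period).
- vision.get_image(name): name is "scene" or "top"; returns the picture (400x640x3 uint8, red, green, blue); there is no depth.
- vision.camera_params(name): a dict with "fx", "fy", "cx", "cy" (pixels), "D" ([k1, k2, p1, p2, k3] as OpenCV has them; the pictures are not rectified), "rvec" (rotation vector, rad) and "tvec" (3), from world to camera coordinates, as OpenCV has them. Camera axes: x right, y down, z forward; pixel columns grow to the right and rows downward; lengths in mm; the calibration is good to about 2 mm. A picture is of the moment at which its call begins. camera_params takes no time and is no camera call.
- close_job(): hands the job in; it is judged then, once.
The state is a dict: "t": time; "qpos": joint angles; "qvel": joint speeds; "joint_torque": joint torques, N m; "ee_pos": TCP position; "orientation": TCP orientation; "ft_force": force on the tool from outside, world axes, zero at the start; "moment": the same for the moment, N m; "width": finger opening in mm; "grasp_force": force on a finger pad.
Only numpy, scipy, OpenCV 4.12 (cv2) and the standard library are available. Lean on these libraries where they do the work, as an engineer would, in place of code of your own. Each camera call takes 0.05 s, during which the arm holds its last target. There are 200 camera calls.

## Task

Clear the drying rack first: take the roll of tape out of it and slip it down over the upright post until it sits on the post's base. Then slide the lifter under the freshly painted panel that lies on the low wooden strips, lift it clear, keeping it level and letting nothing of the robot touch the wet panel, and set it centred and square on both rails of the rack. Finally draw the lifter out and lay it flat on the bench, without disturbing any of the other things standing about.

Things in the scene. Friction and masses are not known exactly. Their poses are not given: they have to be found in the camera images.
- panel: Painted plywood panel, 116 (x) by 112 (y) by 6 mm, about 140 g, flat on the two rails of the strips, centred to 3 mm and square to them within 2 degrees. Origin: centre of its underside; z up. The paint is wet: nothing of the robot may touch it, only the lifter.
- lifter: Cranked spatula, 240 mm long, 250 g, lying flat, blade away from the robot. Steel blade 110 (x) by 70 (y) by 3 mm; an 8 mm bar neck rises from its rear (51 mm behind blade centre) to a level wooden handle, 75 to 185 mm behind blade centre, 18 wide, 24 high, mid-height 48 mm above the blade's underside, free above the bench. Origin: centre of the blade's underside; x from handle to blade tip, z up.
- lifter_grip (a point): Good place to grip the lifter across its handle: centre of the handle's section, 105 mm behind the blade centre (lifter x = -105, z = 48 mm).
- strips: Fixed low wooden support under the panel: two rails along x, 130 long, 12 wide, 14 mm high, at y = +-52 mm; between them a slot 92 mm wide over bare bench, open at the front (-x, robot side); cross bar at x = 65 to 75 mm, 20 mm high, closes the far end. Origin: centre, on the bench; x roughly away from the robot. Strips and rack may trade sides (left, right).
- strips_seat (a point): Centre between the rail tops of the strips, 14 mm above the bench.
- rack: Fixed aluminium drying rack: base plate 150 by 124 by 6 mm; two rails along x, 130 long, 12 wide, tops 40 mm above the bench, at y = +-52 mm (slot 92 mm wide, 34 mm deep), open at the front (-x, robot side); cross bar at x = 65 to 75 mm, top at 46 mm, closes the far end. Origin: centre, on the bench; x roughly away from the robot.
- rack_seat (a point): Centre between the rail tops of the rack, 40 mm above the bench: where the centre of the panel's underside belongs, the panel's edges parallel to the rails.
- roll: Roll of masking tape, ring of outer diameter 62, bore 40, height 48 mm, about 70 g, standing with its axis vertical on the rack's base plate between the rails (so its top is 54 mm above the bench). Origin: centre of its lower face; z up along its axis; the same face goes down on the post.
- post: Fixed wooden tape holder: round base of diameter 80, 12 mm high, with an upright post of diameter 32 mm whose tapered top is 75 mm above the bench. Origin: on the bench, on the post's axis. A seated roll rests on the base, its lower face 12 mm above the bench. A fixed crate of bottles and a pot stand 50 mm or more beyond it, at the bench's far edge.
- post_tip (a point): Centre of the post's top, 75 mm above the bench.
- paint_bottle: Bystander: white bottle, diameter 40, 110 mm high. Origin: centre of its underside.
- jar: Bystander: glass jar, diameter 44, 75 mm high. Origin: centre of its underside.
- brush: Bystander: flat brush lying on the bench, 170 long, 42 wide, 20 mm high. Origin: under its middle; x along it.
- tin: Bystander: flat closed tin, 100 by 35 by 18 mm. Origin: centre of its underside.
- cup: Bystander: tall clear plastic cup, diameter 72, 150 mm high. Origin: centre of its underside.
- tub: Bystander: yellow tub, diameter 100, 120 mm high. Origin: centre of its underside.

How it is judged (in metres and radians):
On the way, in this order (a step that is already met when the one before it is completed fails the run):
1. the roll sits over the post, down on its base, let go (horizontal distance between roll and post below 0.008 m and z of roll in the frame of post below 0.017 m and angle between roll's own z axis and vertical below 0.1 rad and contact force between the fingers and roll below 0.1 N), for 0.2 s.
2. the panel is lifted level on the lifter, clear of the strips (height (world z) of panel above 0.065 m and contact force between lifter and panel above 0.3 N and angle between panel's own z axis and vertical below 0.2 rad), for 0.2 s.
At the end, for the whole second after the job is handed in: Panel flat on both rack rails: centre within 18 mm along, 10 mm across, 3 mm in height, square within 0.12 rad, level within 0.04; roll on the post within 8 mm of its axis, lower face under 17 mm, tilt under 0.1; lifter flat on the bench (4 mm, 0.05 rad), off the panel; panel and lifter at rest (horizontal distance between roll and post below 0.008 m and z of roll in the frame of post below 0.017 m and angle between roll's own z axis and vertical below 0.1 rad and x of panel in the frame of rack_seat between -0.018 and 0.018 m and y of panel in the frame of rack_seat between -0.01 and 0.01 m and z of panel in the frame of rack_seat between -0.003 and 0.003 m and angle between panel's own z axis and vertical below 0.04 rad and angle between the x axis of panel and the x axis of rack, either way round below 0.12 rad and linear speed of each of panel, lifter below 0.01 m/s and height (world z) of lifter below 0.004 m and angle between lifter's own z axis and vertical below 0.05 rad and contact force between lifter and panel below 0.05 N); the robot touches nothing.
It fails at once if the robot touches the wet panel (contact force between any of the fingers, the arm and panel above 0.3 N).
It fails at once if the panel is tipped by more than 0.35 rad (angle between panel's own z axis and vertical above 0.35 rad).
It fails at once if a bystander is shifted by more than 25 mm or knocked over (distance of any of paint_bottle, jar, brush, tin, cup, tub from where it was at the start of the episode above 0.025 m or angle between any of paint_bottle, jar, brush, tin, cup, tub's own z axis and vertical above 0.4 rad).
It also fails if it takes over 72 s, if anything falls off the work surface, if the arm or the gripper's body presses on something with over 40 N, if the wrist force passes 120 N, or if a joint passes its speed limit or range.

## Working session

There is one attempt and no reset: what is moved stays moved. The work goes in short steps, Python scripts to look and compute and a tool call to move; the robot and the scene stay as the last step left them, time stands still between calls to the robot, and variables do not carry over. Pictures are saved under pics/ and viewed, at most 10 in all, crops included, and the job is handed in when it is done.

Besides the shell and the picture viewer there is one more tool, called by a JSON object that holds its "fn" and its "kwargs". servo_tool: Moves the arm, as the interface text tells. Its arguments: {"type":"object","properties":{"plan":{"type":"array"}},"required":["plan"]}

```bash
mkdir -p pics; ls
python3 - <<'E'
from workcell import readout, vision
import cv2
for n in("scene","top"):
    im=vision.get_image(n); cv2.imwrite(f"pics/{n}0.png",im[:,:,::-1]); print(n,vision.camera_params(n))
print(readout.get_obs())
E
```

```text
pics
scene {'fx': 440.72624147160155, 'fy': 440.72624147160155, 'cx': 324.9361600846938, 'cy': 190.04461487100036, 'D': array([0.02320507, 0.        , 0.        , 0.        , 0.        ]), 'rvec': array([ 1.68636752,  1.84766818, -0.73571319]), 'tvec': array([  79.06149082, -352.5032084 , 1792.06442092])}
top {'fx': 473.8403588230694, 'fy': 473.8403588230694, 'cx': 309.55242853302116, 'cy': 191.11448473701145, 'D': array([-0.00093296,  0.        ,  0.        ,  0.        ,  0.        ]), 'rvec': array([ 2.16834217, -2.18426467,  0.13230168]), 'tvec': array([ -26.5807965 ,  594.1273622 , 1312.05173203])}
{'t': 0.1, 'qpos': array([-1.31096611e+00,  4.23770018e-01,  1.63057366e+00, -6.44643238e-06,
        1.08858712e+00, -1.89906671e-02]), 'qvel': array([-0.00089803,  0.00058393, -0.00234332, -0.00131138, -0.00026659,
        0.00105293]), 'joint_torque': array([ 1.52571451e-03, -5.45612669e+01, -2.74326253e+01,  6.45703333e-02,
        1.88088545e-02, -1.97099160e-05]), 'ee_pos': array([ 171.9473993 , -600.49500867,  301.99153931]), 'orientation': array([-3.10979766e+00, -4.36373662e-01,  2.61299002e-04]), 'ft_force': array([ 0.06488193, -0.06215719, -0.27881401]), 'moment': array([-0.02335904, -0.00307456,  0.00151728]), 'grasp_force': 0.0, 'width': 87.80619171296603}
```

View pics/top0.png

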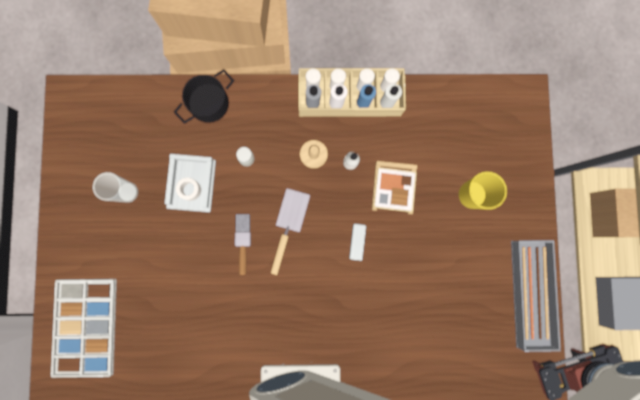

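View pics/scene0.png

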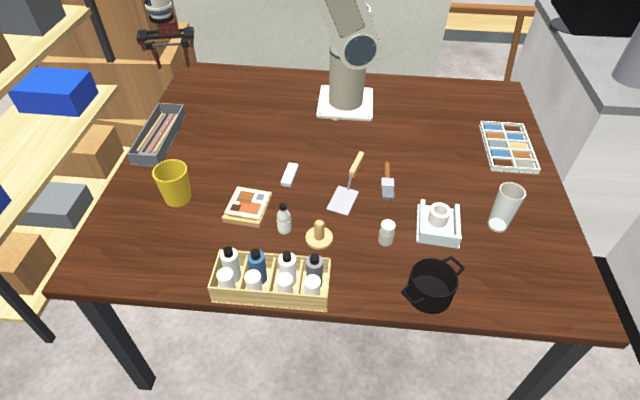

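The top view has the rack with the roll at (190,183), strips and panel at (396,188), lifter from (293,208) to (276,272) and the post at (313,153). In the scene view the rack is at (440,222), the post at (319,235) and the panel at (248,205). I'll zoom in on the middle of the bench next.

```bash
cat > h.py <<'E'
import numpy as np, cv2
from workcell import readout, vision
def ray(n,uv):
    p=vision.camera_params(n); K=np.array([[p['fx'],0,p['cx']],[0,p['fy'],p['cy']],[0,0,1]])
    q=cv2.undistortPoints(np.array(uv,float).reshape(-1,1,2),K,p['D']).reshape(-1,2)
    R=cv2.Rodrigues(p['rvec'])[0]; c=-R.T@p['tvec']
    return c,np.c_[q,np.ones(len(q))]@R
def at(n,uv,z):
    c,d=ray(n,uv); return (c+d*((z-c[2])/d[:,2])[:,None])[:,:2]
def tri(uvt,uvs):
    c1,d1=ray("top",uvt);c2,d2=ray("scene",uvs);d1=d1[0];d2=d2[0]
    s=np.linalg.lstsq(np.c_[d1,-d2],c2-c1,rcond=None)[0]
    a=c1+d1*s[0];b=c2+d2*s[1]; return (a+b)/2,np.linalg.norm(a-b)
def proj(n,P):
    p=vision.camera_params(n); K=np.array([[p['fx'],0,p['cx']],[0,p['fy'],p['cy']],[0,0,1]])
    return cv2.projectPoints(np.array(P,float).reshape(-1,1,3),p['rvec'],p['tvec'],K,p['D'])[0].reshape(-1,2)
E
python3 - <<'E'
from h import *
t=cv2.imread("pics/top0.png"); s=cv2.imread("pics/scene0.png")
a=cv2.resize(t[135:285,150:430],(784,420),interpolation=cv2.INTER_CUBIC); cv2.imwrite("pics/top0c.png",a)
a=cv2.resize(s[140:260,210:480],(800,356),interpolation=cv2.INTER_CUBIC); cv2.imwrite("pics/scene0c.png",a)
E
```

```text
(no output)
```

View pics/top0c.png

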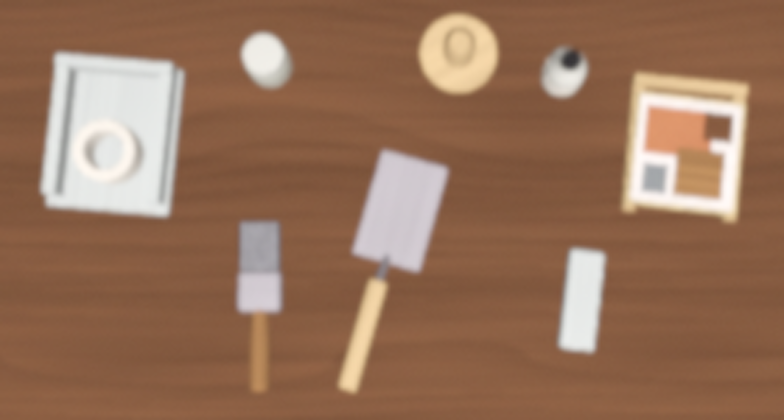

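View pics/scene0c.png

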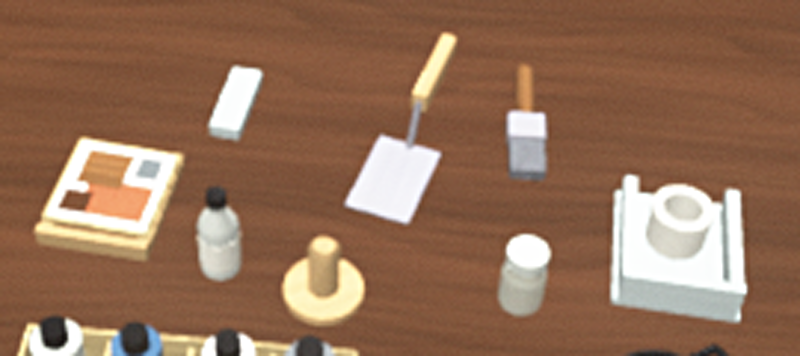

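The crops (top ×2.8 from (150,135), scene ×2.963 from (210,140)) resolve every outline. The cues are the roll ring at crop (106,150), the post base at (459,54), the blade at (400,212), the panel at (690,152) and the rack at (113,135). Next I'll measure with masks.

```bash
cat > meas.py <<'E'
from h import *
def comp(mask,seed):
    _,l,st,ce=cv2.connectedComponentsWithStats(mask.astype(np.uint8),connectivity=4)
    ys,xs=np.nonzero(l); i=np.argmin((xs-seed[0])**2+(ys-seed[1])**2); return (l==l[ys[i],xs[i]]).astype(np.uint8)
def cont(m): return max(cv2.findContours(m,cv2.RETR_EXTERNAL,cv2.CHAIN_APPROX_NONE)[0],key=cv2.contourArea).reshape(-1,2)
def rect(uv,z,n="top"):
    w=at(n,uv,z).astype(np.float32); c,s,a=cv2.minAreaRect(w); return np.round(c,1),np.round(s,1),round(a,1)
E
python3 - <<'E'
from meas import *
k=4
def up(n): 
    im=cv2.imread(f"pics/{n}0.png"); return cv2.resize(im,None,fx=k,fy=k,interpolation=cv2.INTER_CUBIC)
o=(k-1)/2
t=up("top").astype(int); hsv=cv2.cvtColor(t.astype(np.uint8),cv2.COLOR_BGR2HSV).astype(int); S,V=hsv[...,1],hsv[...,2]
f=lambda c:(c-o)/k
low=(S<85)&(V>110)
print("rack",rect(f(cont(comp(low,(760,730)))),40))
print("blade",rect(f(cont(comp(low,(1172,843)))),3))
print("tin",rect(f(cont(comp(low,(1432,968)))),18))
yel=(V>165)&(S>=60)
m=comp(yel,(1254,620)); print("post base",rect(f(cont(m)),12))
m=comp((V>165)&(S>50),(1120,1020)); print("handle",rect(f(cont(m)),60))
m=comp(V>150,(1580,750)); print("strips+panel",rect(f(cont(m)),17))
m=comp((V>195)&(S<70),(1542,700));print("panel",rect(f(cont(m)),20))
roi=np.zeros_like(low);roi[640:860,690:840]=1
m=comp(((t[...,2]-t[...,0])>8)&(V>195)&roi,(712,750)); print("ring",rect(f(cont(m)),54),m.sum())
for p in((190,182),(170,182),(293,208),(200,195),(187.5,175)):print(p,t[p[1]*4,int(p[0]*4)])
# hand-read points
T=lambda u,v:(150+(u+.5)/2.8-.5,135+(v+.5)/2.8-.5); Sc=lambda u,v:(210+(u+.5)/2.963-.5,140+(v+.5)/2.967-.5)
print("ring tri",tri(T(106,150),Sc(682,207)))
print("posttip",tri(T(460,41),Sc(323,243)), "base",tri(T(459,54),Sc(323,288)))
print("rack corners z40", at("top",[T(54,52),T(183,68),T(170,216),T(42,194)],40))
print("handle end mid z60",at("top",[T(347,389),T(377,281)],60),"scene",at("scene",[Sc(448,37),Sc(422,103)],60))
print("jar",at("scene",[Sc(522,300)],0),"bottle",at("scene",[Sc(219,268)],0))
E
```

```text
rack (array([619.7, 306. ]), array([136.4, 162.7]), 85.1)
blade (array([481.9,  35.4]), array([ 77.9, 246. ]), 73.9)
tin (array([ 450.1, -165.7]), array([ 42.9, 108.3]), 82.1)
post base (array([704.9, -42.9]), array([83.4, 85.1]), 63.4)
handle (array([418. ,  54.2]), array([ 22.1, 115. ]), 73.4)
strips+panel (array([ 606. , -275.7]), array([125.7, 150.8]), 83.5)
panel (array([ 599.3, -275.3]), array([113. , 117.9]), 82.7)
ring (array([600.3, 309.3]), array([65.5, 63.7]), 11.2) 4811
(190, 182) [227 235 241]
(170, 182) [230 232 230]
(293, 208) [206 200 207]
(200, 195) [207 211 212]
(187.5, 175) [229 231 229]
ring tri (array([601.74089687, 310.61321025,  55.65323694]), np.float64(5.577684508517906))
posttip (array([704.75152027, -41.81885951,  78.81809899]), np.float64(2.749517988384147)) base (array([704.39463042, -41.8422046 ,  10.07388856]), np.float64(4.260983506075708))
rack corners z40 [[703.09176602 365.58438655]
 [686.0608132  235.64273956]
 [536.62146766 246.71189128]
 [559.50174452 374.27591406]]
handle end mid z60 [[365.90359004  69.24967409]
 [470.16751612  39.84165536]] scene [[368.58497971  71.5931457 ]
 [480.96357429  46.38330085]]
jar [[691.73933856 158.17383403]] bottle [[ 681.24942598 -147.3759207 ]]
```

Run:
```python
from h import *
t=cv2.imread("pics/top0.png"); s=cv2.imread("pics/scene0.png")
a=cv2.resize(t[148:218,155:225],(560,560),interpolation=cv2.INTER_CUBIC).astype(float)
a=np.clip((a-120)*255/130,0,255).astype(np.uint8)
cv2.imwrite("pics/rack.png",a)
c,d=ray("top",[(190,183)]);print(c)
```

```text
[ 454.75623136   -6.81015185 1366.86648969]
```

View pics/rack.png

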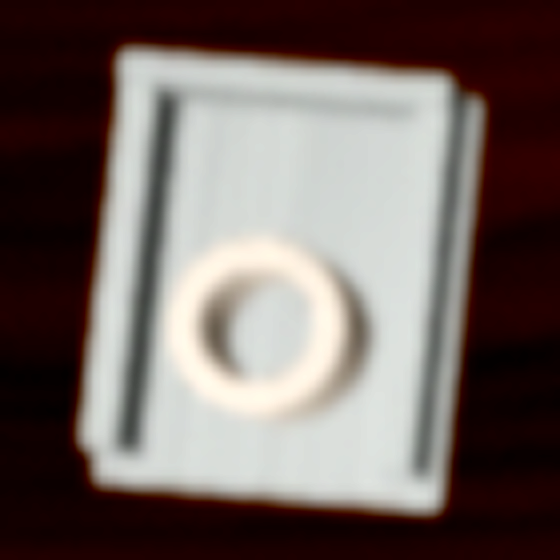

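The stretched rack crop (×8 from (155,148)) shows the rail fronts at (80,445) and (414,475), the far bar corners at (118,48) and (453,73), and the ring top centred at (259,326).

Run:
```python
from h import *
F=lambda p:[(155+(u+.5)/8-.5,148+(v+.5)/8-.5) for u,v in p]
a=at("top",F([(80,445),(414,475)]),40); b=at("top",F([(118,48),(453,73)]),46)
P=np.r_[a,b]; L=np.array([[-65,58],[-65,-58],[75,58],[75,-58]],float)
print(P)
Lc=L-L.mean(0);Pc=P-P.mean(0)
th=np.arctan2((Lc[:,0]*Pc[:,1]-Lc[:,1]*Pc[:,0]).sum(),(Lc*Pc).sum());R=np.array([[np.cos(th),-np.sin(th)],[np.sin(th),np.cos(th)]])
o=P.mean(0)-R@L.mean(0);print("rack",o,np.degrees(th),"resid",P-(o+L@R.T))
print("inner left",at("top",F([(162,95),(120,450)]),40),"right outer",at("top",F([(455,85),(413,475)]),40))
r=at("top",F([(259,326)]),54);print("roll",r,(r-o)@R)
```

```text
[[561.68023506 374.64937509]
 [550.37033194 258.26403461]
 [701.07274565 362.90591694]
 [691.56078372 245.42262394]]
rack [621.19035829 310.74976908] -5.04029277939237 resid [[ 0.14286755  0.41322408]
 [-0.9757063  -0.42066981]
 [ 0.07673571  0.96964607]
 [ 0.75610305 -0.96220034]]
inner left [[685.30366809 348.76382689]
 [559.83370201 360.70771399]] right outer [[688.33737859 245.80715122]
 [550.37276326 258.61226296]]
roll [[601.53772506 309.79627916]] [[-19.49286956  -2.67641031]]
```

{"fn": "servo_tool", "kwargs": {"plan": [[[-1,0.447,0.948,-0.106,0,0,0.575],[-1,0.447,0.948,-0.106,0,0,0.575],[-1,0.447,0.948,-0.106,0,0,0.575],[-1,0.447,0.948,-0.106,0,0,0.575],[-1,0.447,0.948,-0.106,0,0,0.575]]]}}

```text
t: 0.52
ee_pos: [260.6, -411.4, 281.2]
orientation: [-3.031, -0.825, 0.0]
ft_force: [1.5, -0.2, 0.2]
width: 87.6
grasp_force: 0.0
```

{"fn": "servo_tool", "kwargs": {"plan": [[[-1,0.447,0.948,-0.106,0,0,0.575],[-1,0.447,0.948,-0.106,0,0,0.575],[-1,0.447,0.948,-0.106,0,0,0.575],[-1,0.447,0.948,-0.106,0,0,0.575],[-1,0.447,0.948,-0.106,0,0,0.575]]]}}

```text
t: 0.93
ee_pos: [349.0, -224.0, 260.6]
orientation: [2.904, 1.198, 0.0]
ft_force: [0.8, -0.7, -0.9]
width: 87.9
grasp_force: 0.0
```

{"fn": "servo_tool", "kwargs": {"plan": [[[-1,0.447,0.948,-0.106,0,0,0.575],[-1,0.447,0.948,-0.106,0,0,0.575],[-1,0.447,0.948,-0.106,0,0,0.575],[-1,0.447,0.948,-0.106,0,0,0.575],[-1,0.447,0.948,-0.106,0,0,0.575]]]}}

```text
t: 1.35
ee_pos: [437.5, -36.3, 239.6]
orientation: [2.731, 1.553, -0.0]
ft_force: [1.1, -0.2, 0.6]
width: 87.8
grasp_force: 0.0
```

{"fn": "servo_tool", "kwargs": {"plan": [[[-1,0.447,0.948,-0.106,0,0,0.575],[-1,0.447,0.948,-0.106,0,0,0.575],[-1,0.447,0.948,-0.106,0,0,0.575],[-1,0.447,0.948,-0.106,0,0,0.575],[-1,0.447,0.948,-0.106,0,0,0.575]]]}}

```text
t: 1.77
ee_pos: [525.9, 151.3, 218.4]
orientation: [-2.515, -1.883, 0.001]
ft_force: [0.7, -0.5, -0.9]
width: 87.8
grasp_force: 0.0
```

{"fn": "servo_tool", "kwargs": {"plan": [[[-1,0.447,0.948,-0.106,0,0,0.575],[-1,0.447,0.948,-0.106,0,0,0.575],[-1,0.447,0.948,-0.106,0,0,0.575],[-1,0.447,0.948,-0.106,0,0,0.575],[-1,0,0,0,0,0,0]]]}}

```text
t: 2.18
ee_pos: [598.4, 305.2, 201.1]
orientation: [-2.31, -2.129, -0.006]
ft_force: [-0.7, -0.3, 0.4]
width: 87.6
grasp_force: 0.0
```

{"fn": "servo_tool", "kwargs": {"plan": [[[-1,0.01,0.01,-0.6,0,0,0],[-1,0,0,-0.6,0,0,0],[-1,0,0,-0.6,0,0,0],[-1,0,0,-0.5,0,0,0],[-1,0,0,-0.2,0,0,0]]]}}

```text
t: 2.6
ee_pos: [594.9, 298.4, 98.6]
orientation: [-2.316, -2.121, 0.008]
ft_force: [0.3, -0.7, 0.1]
width: 87.9
grasp_force: 0.0
```

{"fn": "servo_tool", "kwargs": {"plan": [[[0,0,0,0,0,0,0],[1,0,0,0,0,0,0],[1,0,0,0,0,0,0],[1,0,0,0,0,0,0],[1,0,0,0,0,0,0]]]}}

```text
t: 3.02
ee_pos: [597.6, 299.8, 103.6]
orientation: [2.316, 2.121, 0.004]
ft_force: [0.2, -0.5, 2.9]
width: 60.0
grasp_force: 30.0
```

{"fn": "servo_tool", "kwargs": {"plan": [[[1,0,0,0,0,0,0],[1,0,0,0,0,0,0],[1,0,0,0,0,0,0],[1,0,0,0,0,0,0]]]}}

```text
t: 3.35
ee_pos: [597.6, 299.8, 103.6]
orientation: [2.316, 2.121, 0.004]
ft_force: [0.7, -1.3, 7.1]
width: 60.3
grasp_force: 30.0
```

{"fn": "servo_tool", "kwargs": {"plan": [[[-1,0,0,0,0,0,0],[-1,0,0,0,0,0,0],[-1,0,0,0,0,0,0],[-1,0,0,0,0,0,0],[-1,0.05,0.12,0,0,0,0]]]}}

```text
t: 3.77
ee_pos: [598.3, 303.7, 101.7]
orientation: [-2.317, -2.121, 0.002]
ft_force: [1.0, -0.3, 0.2]
width: 87.0
grasp_force: 0.0
```

{"fn": "servo_tool", "kwargs": {"plan": [[[-1,0.05,0.13,-0.03,0,0,0],[-1,0,0,0,0,0,0],[-1,0,0,0,0,0,0]]]}}

```text
t: 4.02
ee_pos: [600.8, 310.0, 100.6]
orientation: [-2.316, -2.123, -0.0]
ft_force: [-0.5, -0.8, -0.1]
width: 87.8
grasp_force: 0.0
```

Run:
```python
from h import *
o=readout.get_obs();print(o['ee_pos'],o['orientation'],o['ft_force'])
t=vision.get_image("top")[:,:,::-1];s=vision.get_image("scene")[:,:,::-1]
a=cv2.resize(t[133:233,140:240],(400,400),interpolation=cv2.INTER_CUBIC);b=cv2.resize(s[160:260,390:490],(400,400),interpolation=cv2.INTER_CUBIC)
cv2.imwrite("pics/grip.png",np.hstack([a,b]))
```

```text
[600.79763734 309.97389496 100.62299296] [-2.31605733e+00 -2.12258899e+00 -7.83369431e-06] [-0.5024763  -0.82804597 -0.07497184]
```

View pics/grip.png

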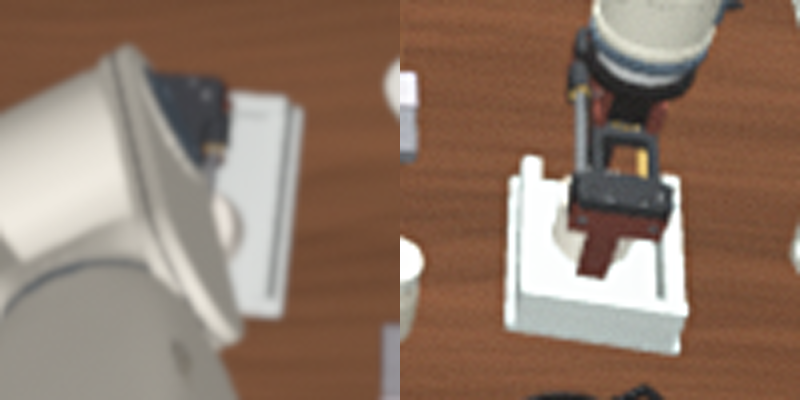

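The left half shows the arm covering the roll. In the right half the roll silhouette spans about 552–632 and the near fingertip is at about (592,275). I'll compare that with what the two poses should project to.

Run:
```python
from h import *
o=readout.get_obs();R=cv2.Rodrigues(o['orientation'])[0];p=o['ee_pos']
m=lambda q:(q-[390,160])*4
for s in(1,-1): print("tip",m(proj("scene",[p+R@[0,s*44,80],p+R@[10,s*44,80],p+R@[-10,s*44,80],p+R@[0,s*57,80]])))
th=np.linspace(0,2*np.pi,60)
for c in((601.5,310),(601,300)):
  q=m(np.concatenate([proj("scene",np.c_[c[0]+31*np.cos(th),c[1]+31*np.sin(th),0*th+z]) for z in(6,54)]));print("roll",c,q.min(0),q.max(0))
```

```text
tip [[184.85450158 271.4285733 ]
 [198.51208351 273.384696  ]
 [171.22227721 269.47632619]
 [184.96895305 284.80566877]]
tip [[184.14757057 185.51737872]
 [197.19433082 187.31338276]
 [171.12388983 183.72456237]
 [184.05233837 173.47123733]]
roll (601.5, 310) [140.49346082 168.74957541] [236.42126475 272.31274666]
roll (601, 300) [127.31582074 167.28242678] [222.77029236 270.76505396]
```

{"fn": "servo_tool", "kwargs": {"plan": [[[0.2,0,0,0,0,0,0],[1,0,0,0,0,0,0],[1,0,0,0,0,0,0],[1,0,0,0,0,0,0],[1,0,0,0,0,0,0]]]}}

```text
t: 4.53
ee_pos: [600.7, 309.4, 100.9]
orientation: [-2.317, -2.122, 0.0]
ft_force: [-0.3, 0.4, -0.6]
width: 60.5
grasp_force: 30.0
```

{"fn": "servo_tool", "kwargs": {"plan": [[[1,0,0,0.3,0,0,0],[1,0,0,0.6,0,0,0],[1,0,0,0.6,0,0,0],[1,0,0,0.6,0,0,0],[1,0,0,0.5,0,0,0]]]}}

```text
t: 4.95
ee_pos: [601.1, 309.6, 207.5]
orientation: [2.316, 2.122, 0.002]
ft_force: [0.6, -0.0, -0.3]
width: 60.3
grasp_force: 30.0
```

{"fn": "servo_tool", "kwargs": {"plan": [[[1,0.1,-0.4,0,0,0,-0.5],[1,0.2,-0.8,0,0,0,-1],[1,0.3,-0.9,0,0,0,-1],[1,0.3,-0.9,0,0,0,-1],[1,0.3,-0.9,0,0,0,-1]]]}}

```text
t: 5.37
ee_pos: [648.6, 151.1, 204.6]
orientation: [-2.69, -1.622, 0.001]
ft_force: [0.0, 0.4, -0.2]
width: 60.4
grasp_force: 30.0
```

{"fn": "servo_tool", "kwargs": {"plan": [[[1,0.3,-0.9,0,0,0,-1],[1,0.3,-0.9,0,0,0,-1],[1,0.3,-0.9,0,0,0,-1],[1,0.3,-0.8,0,0,0,-1],[1,0.2,-0.6,0,0,0,-0.8]]]}}

```text
t: 5.78
ee_pos: [704.9, -14.6, 204.4]
orientation: [2.97, 1.023, -0.001]
ft_force: [0.6, 0.3, -0.9]
width: 60.5
grasp_force: 30.0
```

{"fn": "servo_tool", "kwargs": {"plan": [[[1,0.2,-0.6,0,0,0,-0.7],[1,0,-0.1,0,0,0,0],[1,0,0,0,0,0,0],[1,0,0,0,0,0,0]]]}}

```text
t: 6.12
ee_pos: [712.0, -38.8, 204.3]
orientation: [-2.996, -0.943, 0.002]
ft_force: [-1.6, 0.2, -0.4]
width: 59.9
grasp_force: 30.0
```

{"fn": "servo_tool", "kwargs": {"plan": [[[1,-0.16,-0.09,0,0,0,0],[1,0,0,0,0,0,0],[1,0,0,0,0,0,0]]]}}

```text
t: 6.37
ee_pos: [705.7, -41.2, 204.9]
orientation: [-2.996, -0.946, 0.001]
ft_force: [0.2, -0.3, -0.9]
width: 60.2
grasp_force: 30.0
```

Run:
```python
from h import *
o=readout.get_obs();print(o['ee_pos'],o['orientation'],o['ft_force'])
t=vision.get_image("top")[:,:,::-1];s=vision.get_image("scene")[:,:,::-1]
a=cv2.resize(t[100:200,263:363],(400,400),interpolation=cv2.INTER_CUBIC);b=cv2.resize(s[150:250,270:370],(400,400),interpolation=cv2.INTER_CUBIC)
cv2.imwrite("pics/post.png",np.hstack([a,b]))
m=lambda q:(q-[270,150])*4
p=o['ee_pos'];th=np.linspace(0,2*np.pi,60)
for z in(p[2]-101+6,p[2]-101+54):
  q=m(proj("scene",np.c_[p[0]+31*np.cos(th),p[1]+31*np.sin(th),0*th+z]));print(q.min(0),q.max(0))
print(m(proj("scene",[[705.3,-42.6,75],[705.3,-42.6,12]])))
```

```text
[705.65934615 -41.20420387 204.89060547] [-2.99554010e+00 -9.45893044e-01  7.63450640e-04] [ 0.16471696 -0.26371128 -0.93570427]
[149.23594849 225.00759417] [238.68021764 292.2848426 ]
[148.71797493 177.75375165] [240.73596939 245.23175016]
[[191.54803126 290.15695798]
 [190.70241739 345.97940326]]
```

View pics/post.png

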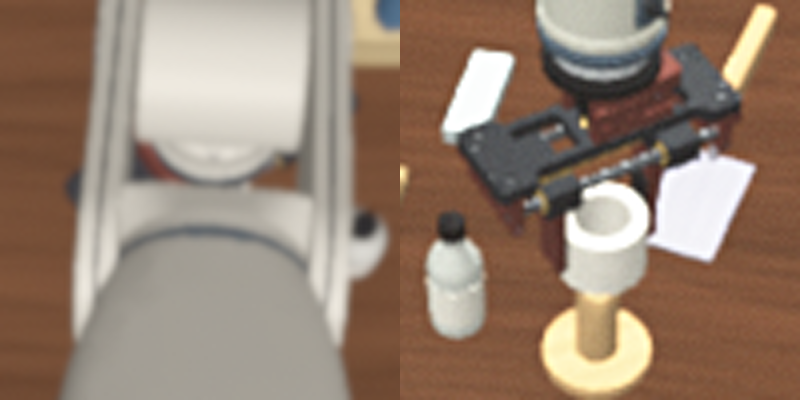

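The right half shows the roll held above the post. It spans columns 565–648 with its bottom near row 293, and the post is at column 597 with the base centred near (597,350). The roll looks a few mm too far in +y, so I'll check with masks.

```bash
cat > off.py <<'E'
from meas import *
def seg():
    s=vision.get_image("scene")[:,:,::-1][150:260,270:370]
    s=cv2.resize(s,None,fx=4,fy=4,interpolation=cv2.INTER_CUBIC); h=cv2.cvtColor(s,cv2.COLOR_BGR2HSV).astype(int)
    return s,h
s,h=seg();S,V=h[...,1],h[...,2]
roi=np.zeros(S.shape,bool);roi[150:310,130:248]=1
r=cont(comp((S<75)&(V>120)&roi,(205,260)));print("roll",r.min(0),r.max(0))
for y in range(200,290,15):
    x=r[r[:,1]==y,0];print(y,x.min(),x.max())
m=comp((S>60)&(V>150)&(np.arange(440)[:,None]>288),(197,350));b=cont(m);print("base",b.min(0),b.max(0))
for y in range(298,325,8):
    x=np.nonzero(m[y])[0];print(y,x.min(),x.max())
E
python3 off.py
```

```text
roll [160 151] [247 298]
200 181 244
215 164 247
230 164 247
245 167 247
260 166 247
275 160 243
base [139 290] [253 399]
298 175 218
306 172 213
314 157 234
322 149 243
```

{"fn": "servo_tool", "kwargs": {"plan": [[[1,0,-0.07,0,0,0,0],[1,0,0,-0.3,0,0,0],[1,0,0,-0.3,0,0,0],[1,0,0,-0.2,0,0,0],[1,0,0,0,0,0,0]]]}}

```text
t: 6.93
ee_pos: [704.7, -44.9, 169.4]
orientation: [-2.995, -0.943, 0.007]
ft_force: [-1.3, -0.8, -0.6]
width: 60.0
grasp_force: 30.0
```

{"fn": "servo_tool", "kwargs": {"plan": [[[1,0,0,-0.2,0,0,0],[1,0,0,-0.2,0,0,0],[1,0,0,0,0,0,0]]]}}

```text
t: 7.18
ee_pos: [705.4, -44.8, 154.8]
orientation: [-2.995, -0.944, 0.004]
ft_force: [0.7, -0.7, -0.7]
width: 60.1
grasp_force: 30.0
```

Run:
```python
from h import *
o=readout.get_obs();print(o['ee_pos'],o['ft_force'],o['moment'])
s=vision.get_image("scene")[:,:,::-1]
cv2.imwrite("pics/post2.png",cv2.resize(s[165:255,270:370],(700,600),interpolation=cv2.INTER_CUBIC))
```

```text
[705.39428188 -44.84495336 154.79301076] [ 0.65000128 -0.68357848 -0.68276002] [ 0.02483047 -0.00920231 -0.00078927]
```

View pics/post2.png

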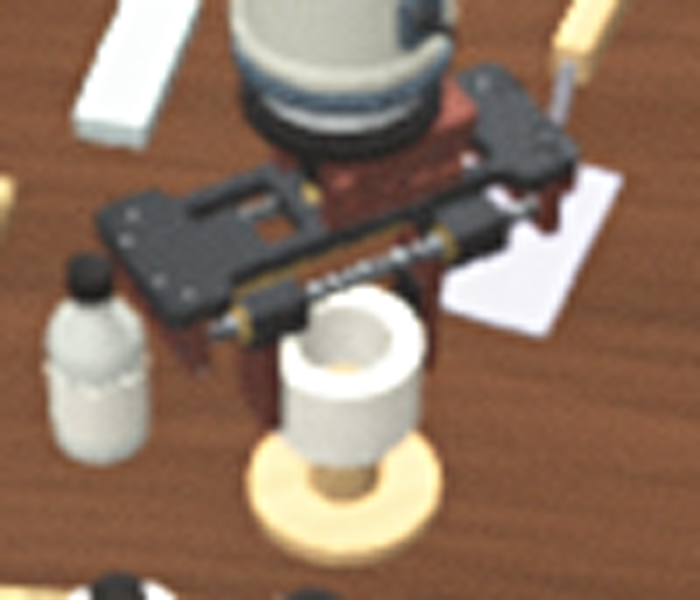

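The post top is visible inside the bore at (345,370) and there's no contact force, so the roll has threaded the post. I'll carry on down.

{"fn": "servo_tool", "kwargs": {"plan": [[[1,0,-0.02,-0.25,0,0,0],[1,0,0,-0.3,0,0,0],[1,0,0,-0.3,0,0,0],[1,0,0,-0.25,0,0,0],[1,0,0,0,0,0,0]]]}}

```text
t: 7.65
ee_pos: [705.4, -45.7, 110.5]
orientation: [-2.996, -0.944, 0.004]
ft_force: [0.2, -0.5, -0.5]
width: 60.4
grasp_force: 30.0
```

{"fn": "servo_tool", "kwargs": {"plan": [[[1,0,0,-0.05,0,0,0],[1,0,0,0,0,0,0]]]}}

```text
t: 7.82
ee_pos: [705.7, -45.7, 110.3]
orientation: [-2.996, -0.944, 0.003]
ft_force: [-4.9, 1.1, -3.5]
width: 60.1
grasp_force: 30.0
```

{"fn": "servo_tool", "kwargs": {"plan": [[[1,0,0,-0.06,0,0,0],[1,0,0,0,0,0,0]]]}}

```text
t: 7.98
ee_pos: [705.8, -45.6, 108.5]
orientation: [-2.996, -0.944, 0.002]
ft_force: [-5.2, 2.1, -1.7]
width: 60.3
grasp_force: 30.0
```

{"fn": "servo_tool", "kwargs": {"plan": [[[0.2,0,0,0,0,0,0],[-0.2,0,0,0,0,0,0],[-1,0,0,0,0,0,0],[-1,0,0,0,0,0,0],[-1,0,0,0,0,0,0]]]}}

```text
t: 8.4
ee_pos: [707.6, -46.0, 109.4]
orientation: [2.995, 0.944, 0.005]
ft_force: [-0.4, 0.1, -0.3]
width: 76.7
grasp_force: 0.0
```

{"fn": "servo_tool", "kwargs": {"plan": [[[-1,0,0,0.4,0,0,0],[-1,0,0,0.6,0,0,0],[-1,0,0,0.6,0,0,0],[-1,0,0,0.6,0,0,0],[-1,0,0,0.4,0,0,0]]]}}

```text
t: 8.82
ee_pos: [707.7, -45.9, 216.8]
orientation: [2.995, 0.943, 0.007]
ft_force: [0.9, -1.1, -0.3]
width: 88.0
grasp_force: 0.0
```

{"fn": "servo_tool", "kwargs": {"plan": [[[-1,-0.6,0.21,0,0,0,-0.93],[-1,-0.6,0.21,0,0,0,-0.93],[-1,-0.6,0.21,0,0,0,-0.93],[-1,-0.6,0.21,0,0,0,-0.93],[-1,-0.6,0.21,0,0,0,-0.93]]]}}

```text
t: 9.23
ee_pos: [585.9, -3.5, 214.1]
orientation: [3.125, 0.314, 0.004]
ft_force: [0.2, 1.6, 0.7]
width: 87.7
grasp_force: 0.0
```

{"fn": "servo_tool", "kwargs": {"plan": [[[-1,-0.6,0.21,0,0,0,-0.93],[-1,-0.6,0.21,0,0,0,-0.93],[-1,-0.6,0.21,0,0,0,-0.93],[-1,-0.6,0.21,0,0,0,-0.93],[-1,-0.6,0.21,0,0,0,-0.93]]]}}

```text
t: 9.65
ee_pos: [466.0, 38.5, 213.9]
orientation: [-3.125, 0.322, -0.004]
ft_force: [-0.1, 0.1, -0.3]
width: 87.6
grasp_force: 0.0
```

{"fn": "servo_tool", "kwargs": {"plan": [[[-1,-0.6,0.21,0,0,0,-0.93],[-1,0,0,0,0,0,0],[-1,0,0,0,0,0,0],[-1,0,0,0,0,0,0]]]}}

```text
t: 9.98
ee_pos: [443.9, 46.7, 213.7]
orientation: [-3.11, 0.44, -0.005]
ft_force: [0.2, 0.0, -0.7]
width: 87.8
grasp_force: 0.0
```

Run:
```python
from meas import *
o=readout.get_obs();print(o['ee_pos'],o['orientation'])
s=vision.get_image("scene")[:,:,::-1];t=vision.get_image("top")[:,:,::-1]
cv2.imwrite("pics/v.png",np.hstack([cv2.resize(t[125:245,250:350],(400,480),interpolation=cv2.INTER_CUBIC),cv2.resize(s[150:270,270:370],(400,480),interpolation=cv2.INTER_CUBIC)]))
# lifter from first picture: handle & blade
k=4;t=cv2.resize(cv2.imread("pics/top0.png"),None,fx=k,fy=k,interpolation=cv2.INTER_CUBIC);h=cv2.cvtColor(t,cv2.COLOR_BGR2HSV).astype(int);S,V=h[...,1],h[...,2]
f=lambda c:(c-1.5)/k
low=((S<75)&(V>165)).astype(np.uint8);low=cv2.erode(low,np.ones((21,21)))
m=cv2.dilate(comp(low,(1172,843)),np.ones((21,21)));print("blade",rect(f(cont(m)),3))
```

```text
[443.91889323  46.68444841 213.68237882] [-3.10997406  0.4397094  -0.00532536]
blade (array([543.1,  17.7]), array([ 73.6, 113.4]), 73.7)
```

View pics/v.png

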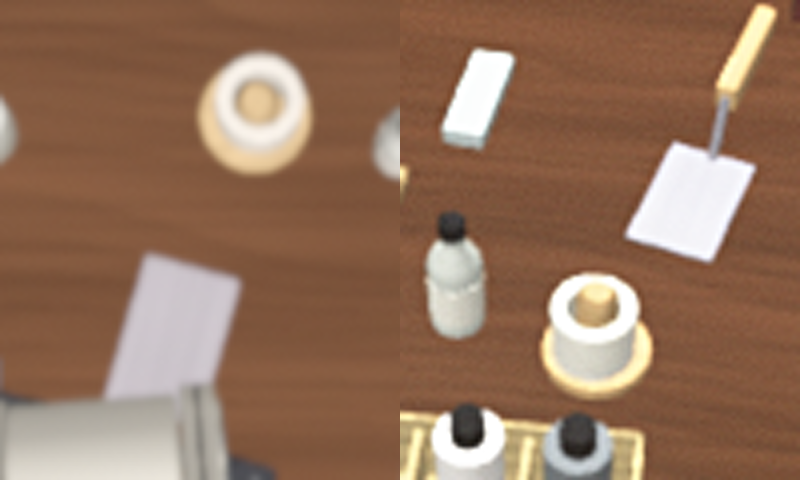

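The roll is seated on the post base (left: ring at (262,100) around the post; right: (595,325)). Now for the lifter grip.

{"fn": "servo_tool", "kwargs": {"plan": [[[-1,-0.04,0.01,-0.4,0,0,0],[-1,0,0,-0.5,0,0,0],[-1,0,0,-0.5,0,0,0],[-1,0,0,-0.5,0,0,0],[-1,0,0,-0.4,0,0,0]]]}}

```text
t: 10.5
ee_pos: [441.7, 46.8, 119.2]
orientation: [-3.11, 0.442, -0.0]
ft_force: [-0.2, -0.2, 0.3]
width: 87.9
grasp_force: 0.0
```

{"fn": "servo_tool", "kwargs": {"plan": [[[-1,0,0,-0.3,0,0,0],[-1,0,0,0,0,0,0],[-1,0,0,0,0,0,0],[-1,0,0,0,0,0,0]]]}}

```text
t: 10.83
ee_pos: [441.6, 46.9, 108.8]
orientation: [-3.11, 0.442, -0.001]
ft_force: [0.2, -0.1, 0.7]
width: 88.0
grasp_force: 0.0
```

{"fn": "servo_tool", "kwargs": {"plan": [[[0,0,0,0,0,0,0],[1,0,0,0,0,0,0],[1,0,0,0,0,0,0],[1,0,0,0,0,0,0],[1,0,0,0,0,0,0]]]}}

```text
t: 11.25
ee_pos: [440.9, 47.1, 108.8]
orientation: [-3.11, 0.442, -0.001]
ft_force: [0.6, -0.2, 0.1]
width: 57.9
grasp_force: 0.0
```

{"fn": "servo_tool", "kwargs": {"plan": [[[1,0,0,0,0,0,0],[1,0,0,0,0,0,0],[1,0,0,0,0,0,0],[1,0,0,0,0,0,0]]]}}

```text
t: 11.58
ee_pos: [440.7, 47.1, 108.4]
orientation: [3.11, -0.442, -0.0]
ft_force: [0.0, -0.1, -0.5]
width: 31.2
grasp_force: 0.0
```

{"fn": "servo_tool", "kwargs": {"plan": [[[1,0,0,0.2,0,0,0],[1,0,0,0.4,0,0,0],[1,0,0,0.5,0,0,0],[1,0,0,0.4,0,0,0],[1,0,0,0,0,0,0]]]}}

```text
t: 12.0
ee_pos: [441.9, 47.2, 171.0]
orientation: [-3.109, 0.442, -0.006]
ft_force: [1.6, -0.2, -2.2]
width: 17.5
grasp_force: 30.0
```

The fingers closed more slowly than I allowed for, so they gripped the handle partway through the lift. I'll set the lifter back down gently and regrip at the right height.

{"fn": "servo_tool", "kwargs": {"plan": [[[1,0,0,-0.4,0,0,0],[1,0,0,-0.4,0,0,0],[1,0,0,-0.2,0,0,0],[1,0,0,0,0,0,0],[1,0,0,0,0,0,0]]]}}

```text
t: 12.42
ee_pos: [439.9, 47.1, 127.5]
orientation: [3.11, -0.442, -0.004]
ft_force: [-0.3, -0.8, -2.5]
width: 17.7
grasp_force: 30.0
```

{"fn": "servo_tool", "kwargs": {"plan": [[[1,0,0,-0.1,0,0,0],[1,0,0,0,0,0,0]]]}}

```text
t: 12.58
ee_pos: [439.7, 47.2, 124.1]
orientation: [3.11, -0.442, -0.004]
ft_force: [-4.4, 2.7, 8.9]
width: 18.1
grasp_force: 30.0
```

{"fn": "servo_tool", "kwargs": {"plan": [[[1,0,0,-0.08,0,0,0],[1,0,0,0,0,0,0]]]}}

```text
t: 12.75
ee_pos: [439.2, 47.3, 121.1]
orientation: [3.11, -0.442, -0.005]
ft_force: [-6.5, 4.4, 11.4]
width: 17.8
grasp_force: 30.0
```

Run:
```python
from meas import *
k=4
def seg(n):
    t=vision.get_image(n)[:,:,::-1]; t=cv2.resize(t,None,fx=k,fy=k,interpolation=cv2.INTER_CUBIC);h=cv2.cvtColor(t,cv2.COLOR_BGR2HSV).astype(int);S,V=h[...,1],h[...,2]
    low=((S<75)&(V>165)).astype(np.uint8)
    return cv2.dilate(comp(cv2.erode(low,np.ones((21,21))),{"top":(1185,830),"scene":(1380,805)}[n]),np.ones((21,21)))
for n in("top","scene"):
    c=(cont(seg(n))-1.5)/k; b=cv2.boxPoints(cv2.minAreaRect(c.astype(np.float32)));print(n,b.round(1).tolist()); print(rect(c,3,n))
    print("exp",proj(n,[[543.1,17.7,3]]), c.mean(0),cv2.minAreaRect(c.astype(np.float32))[0])
```

```text
top [[275.5, 225.0], [286.29998779296875, 186.60000610351562], [311.0, 193.5], [300.20001220703125, 231.89999389648438]]
(array([545.,  16.]), array([ 73.8, 115.2]), 74.3)
exp [[292.65254433 209.77975133]] [292.89311594 208.99818841] (293.24066162109375, 209.2308349609375)
scene [[326.0, 205.60000610351562], [333.5, 182.89999389648438], [357.3999938964844, 190.89999389648438], [349.79998779296875, 213.60000610351562]]
(array([534. ,  19.2]), array([ 75.4, 102.9]), 72.4)
exp [[341.20124068 199.99496322]] [341.84669811 198.38128931] (341.66253662109375, 198.2624969482422)
```

{"fn": "servo_tool", "kwargs": {"plan": [[[0.2,0,0,0,0,0,0],[0.2,0,0,0,0,0,0],[0.2,0,0,0,0,0,0],[0.2,0.05,0,-0.12,0,0,0],[0.2,0.02,0,-0.15,0,0,0]]]}}

```text
t: 13.27
ee_pos: [444.4, 47.0, 110.4]
orientation: [-3.11, 0.442, -0.003]
ft_force: [0.7, 0.7, -0.5]
width: 34.7
grasp_force: 0.0
```

{"fn": "servo_tool", "kwargs": {"plan": [[[0.2,0,0,0,0,0,0],[0.2,0,0,0,0,0,0]]]}}

```text
t: 13.43
ee_pos: [443.3, 47.0, 109.8]
orientation: [3.11, -0.442, -0.002]
ft_force: [-0.2, 0.1, 0.3]
width: 35.0
grasp_force: 0.0
```

{"fn": "servo_tool", "kwargs": {"plan": [[[1,0,0,0,0,0,0],[1,0,0,0,0,0,0],[1,0,0,0,0,0,0],[1,0,0,0,0,0,0],[1,0,0,0,0,0,0]]]}}

```text
t: 13.85
ee_pos: [443.5, 47.1, 110.5]
orientation: [-3.11, 0.442, -0.0]
ft_force: [0.6, -0.1, -1.3]
width: 18.2
grasp_force: 30.0
```

{"fn": "servo_tool", "kwargs": {"plan": [[[1,0,0,0.2,0,0,0],[1,0,0,0.4,0,0,0],[1,0,0,0.4,0,0,0],[1,0,0,0.4,0,0,0],[1,0,0,0,0,0,0]]]}}

```text
t: 14.27
ee_pos: [444.7, 47.2, 169.0]
orientation: [-3.109, 0.442, -0.006]
ft_force: [0.5, 0.1, -3.0]
width: 17.7
grasp_force: 30.0
```

```bash
cat > blade.py <<'E'
from meas import *
import sys
k=4
def seg(n,seed):
    t=vision.get_image(n)[:,:,::-1]; t=cv2.resize(t,None,fx=k,fy=k,interpolation=cv2.INTER_CUBIC);h=cv2.cvtColor(t,cv2.COLOR_BGR2HSV).astype(int);S,V=h[...,1],h[...,2]
    low=((S<75)&(V>150)).astype(np.uint8)
    return cv2.dilate(comp(cv2.erode(low,np.ones((21,21))),seed),np.ones((21,21)))
# corners: expected world blade corners given pose
def go(bx,by,yaw,z):
    a=np.radians(yaw);R=np.array([[np.cos(a),-np.sin(a)],[np.sin(a),np.cos(a)]])
    L=np.array([[55,35],[55,-35],[-55,-35],[-55,35]]);W=np.c_[L@R.T+[bx,by],np.full(4,z+3)]
    out=[]
    for n in("top","scene"):
        e=proj(n,W);c=(cont(seg(n,tuple((e.mean(0)*k).astype(int))))-1.5)/k
        b=cv2.approxPolyDP(c.astype(np.float32).reshape(-1,1,2),2.5,True).reshape(-1,2)
        d=np.array([b[np.argmin(((b-q)**2).sum(1))] for q in e]);print(n,len(b),(d-e).round(1).tolist());out.append(d)
    P=[]
    for i in range(4):
        p,g=tri(out[0][i],out[1][i]);P.append(p);print(p.round(1),round(g,1))
    P=np.array(P);print("centre",P.mean(0).round(1),"front-back dz",(P[:2,2].mean()-P[2:,2].mean()).round(1),"left-right dz",(P[[0,3],2].mean()-P[[1,2],2].mean()).round(1))
    f=P[:2].mean(0)-P[2:].mean(0);print("yaw",np.degrees(np.arctan2(f[1],f[0])).round(1),"len",np.linalg.norm(f).round(1))
go(*map(float,sys.argv[1:]))
E
python3 -c "
from h import *
o=readout.get_obs();print(o['ee_pos'],o['orientation'],o['ft_force'],o['moment'],o['width'])"
python3 blade.py 544 17 -16.2 56
```

```text
[444.67126116  47.18370356 168.95302386] [-3.10942925  0.44182331 -0.00617165] [ 0.50783846  0.06437561 -2.97289509] [0.12191236 0.27524748 0.0131059 ] 17.663487643550173
top 11 [[-0.5, -1.1], [-0.7, -2.2], [-2.2, -8.2], [1.6, 1.0]]
scene 4 [[1.9, -0.9], [2.2, 1.0], [-0.1, 0.5], [-0.6, -1.2]]
[608.8  38.5  65.6] 4.3
[592.8 -27.4  61.3] 4.9
[503.3   1.7  77.6] 5.3
[498.1  62.6  61.5] 2.2
centre [550.7  18.9  66.5] front-back dz -6.1 left-right dz -5.9
yaw -14.9 len 103.7
```

{"fn": "servo_tool", "kwargs": {"plan": [[[1,-0.13,-0.46,0,0,0,0.12],[1,-0.27,-0.91,0,0,0,0.23],[1,-0.27,-0.91,0,0,0,0.23],[1,-0.27,-0.91,0,0,0,0.23],[1,-0.27,-0.91,0,0,0,0.23]]]}}

```text
t: 14.78
ee_pos: [393.7, -118.0, 165.5]
orientation: [-3.127, 0.297, 0.003]
ft_force: [0.8, -0.4, -2.3]
width: 17.7
grasp_force: 30.0
```

{"fn": "servo_tool", "kwargs": {"plan": [[[1,-0.27,-0.91,0,0,0,0.23],[1,-0.27,-0.91,0,0,0,0.23],[1,-0.27,-0.91,0,0,0,0.23],[1,-0.13,-0.46,0,0,0,0.12],[1,0,0,0,0,0,0]]]}}

```text
t: 15.2
ee_pos: [356.6, -247.5, 165.7]
orientation: [3.135, -0.196, -0.0]
ft_force: [1.4, 1.0, -1.9]
width: 18.0
grasp_force: 30.0
```

{"fn": "servo_tool", "kwargs": {"plan": [[[1,0,0,0,0,0,0],[1,0,0,0,0,0,0]]]}}

```text
t: 15.37
ee_pos: [357.0, -243.7, 165.7]
orientation: [-3.135, 0.19, 0.003]
ft_force: [-0.2, 0.6, -2.8]
width: 17.9
grasp_force: 30.0
```

```bash
python3 -c "
from h import *
o=readout.get_obs();print(o['ee_pos'],o['orientation'],o['ft_force'],o['moment'],o['width'])
for n in('top','scene'): cv2.imwrite(f'pics/ap_{n}.png',vision.get_image(n)[:,:,::-1])
"
python3 blade.py 463 -258 -7 57
```

```text
[ 356.96278262 -243.73395954  165.68287219] [-3.13455824e+00  1.90490249e-01  2.75281679e-03] [-0.15682987  0.55603801 -2.83003339] [0.08417642 0.18277433 0.00642459] 17.914380522983773
top 5 [[-0.5, -0.1], [-0.1, 0.2], [-4.4, -0.1], [-0.8, 0.0]]
scene 4 [[1.9, -0.1], [3.1, 0.9], [0.7, 0.1], [-0.2, -1.1]]
[ 521.9 -226.1   61.1] 4.4
[ 512.3 -295.    56.8] 9.4
[ 405.1 -278.7   60.2] 9.6
[ 412.9 -215.2   64.6] 3.4
centre [ 463.  -253.7   60.7] front-back dz -3.4 left-right dz 4.4
yaw -7.2 len 109.1
```

{"fn": "servo_tool", "kwargs": {"plan": [[[1,0,-0.04,-0.3,0,0,0],[1,0,0,-0.4,0,0,0],[1,0,0,-0.37,0,0,0],[1,0,0,-0.2,0,0,0],[1,0,0,0,0,0,0]]]}}

```text
t: 15.98
ee_pos: [357.1, -245.1, 114.4]
orientation: [-3.134, 0.188, 0.004]
ft_force: [-0.6, 1.3, -2.9]
width: 17.8
grasp_force: 30.0
```

{"fn": "servo_tool", "kwargs": {"plan": [[[1,0,0,0,0,0,0],[1,0,0,0,0,0,0]]]}}

```text
t: 16.15
ee_pos: [357.9, -246.1, 116.1]
orientation: [3.136, -0.189, 0.001]
ft_force: [-0.2, -0.4, -1.7]
width: 17.8
grasp_force: 30.0
```

```bash
python3 -c "
from h import *
o=readout.get_obs();print(o['ee_pos'],o['orientation'],o['ft_force'],o['moment'],o['width'])
"
python3 blade.py 461.5 -258 -7 5
```

```text
[ 357.94120976 -246.10914113  116.11142972] [ 3.13555865e+00 -1.88950112e-01  8.70766354e-04] [-0.16767897 -0.36644652 -1.74902575] [0.02315913 0.18932992 0.03573357] 17.758238225443574
top 5 [[0.5, -0.8], [0.9, -0.9], [-3.8, -1.0], [0.6, -0.4]]
scene 4 [[0.8, -0.3], [1.7, 0.6], [-0.1, 0.1], [-1.0, -1.0]]
[ 522.4 -228.8   11.9] 4.2
[ 513.9 -297.7    8.4] 8.4
[ 406.1 -280.1   10.3] 10.5
[ 412.6 -218.3   13.8] 2.0
centre [ 463.7 -256.2   11.1] front-back dz -1.9 left-right dz 3.5
yaw -7.3 len 109.7
```

{"fn": "servo_tool", "kwargs": {"plan": [[[1,0.2,-0.01,-0.03,0,0,0],[1,0.4,-0.045,0,0,0,0],[1,0.4,-0.045,0,0,0,0],[1,0.4,-0.045,0,0,0,0],[1,0.2,-0.025,0,0,0,0]]]}}

```text
t: 16.67
ee_pos: [424.2, -253.7, 115.1]
orientation: [3.134, -0.189, 0.005]
ft_force: [1.6, -0.7, -2.4]
width: 17.9
grasp_force: 30.0
```

{"fn": "servo_tool", "kwargs": {"plan": [[[1,0.3,-0.035,0,0,0,0],[1,0.4,-0.045,0,0,0,0],[1,0.4,-0.045,0,0,0,0],[1,0.3,-0.035,0,0,0,0],[1,0.09,-0.02,0,0,0,0]]]}}

```text
t: 17.08
ee_pos: [483.2, -260.5, 114.7]
orientation: [3.135, -0.189, 0.003]
ft_force: [-0.7, -0.8, -2.5]
width: 18.0
grasp_force: 30.0
```

{"fn": "servo_tool", "kwargs": {"plan": [[[1,0,0,0,0,0,0],[1,0,0,0,0,0,0]]]}}

```text
t: 17.25
ee_pos: [480.4, -259.8, 114.2]
orientation: [-3.135, 0.19, 0.002]
ft_force: [-0.8, -0.3, -2.5]
width: 17.6
grasp_force: 30.0
```

Run:
```python
from meas import *
o=readout.get_obs();print(o['ee_pos'],o['orientation'],o['ft_force'],o['moment'],o['width'])
t=vision.get_image("top")[:,:,::-1];s=vision.get_image("scene")[:,:,::-1]
a=cv2.resize(t[155:255,345:445],(400,400),interpolation=cv2.INTER_CUBIC);b=cv2.resize(s[140:240,205:305],(400,400),interpolation=cv2.INTER_CUBIC)
cv2.imwrite("pics/in.png",np.hstack([a,b]))
```

```text
[ 480.41159945 -259.82386047  114.17278567] [-3.13531102e+00  1.89520291e-01  1.98658810e-03] [-0.8103841  -0.34432006 -2.46002678] [ 0.03027911  0.17174146 -0.02229161] 17.622035042710404
```

View pics/in.png

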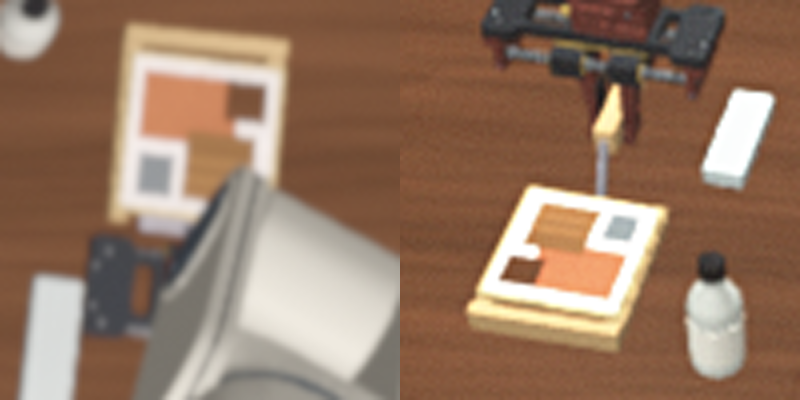

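The blade is under the panel, with its rear showing about 10 mm behind the panel's edge at left (160,225), and the panel is undisturbed. I'll lift slowly.

{"fn": "servo_tool", "kwargs": {"plan": [[[1,0,0,0.1,0,0,0],[1,0,0,0.1,0,0,0],[1,0,0,0.1,0,0,0],[1,0,0,0.1,0,0,0],[1,0,0,0.15,0,0,0]]]}}

```text
t: 17.77
ee_pos: [480.8, -260.0, 136.7]
orientation: [-3.136, 0.19, 0.001]
ft_force: [0.3, 0.5, -3.6]
width: 18.0
grasp_force: 30.0
```

{"fn": "servo_tool", "kwargs": {"plan": [[[1,0,0,0.2,0,0,0],[1,0,0,0.3,0,0,0],[1,0,0,0.1,0,0,0],[1,0,0,0,0,0,0],[1,0,0,0,0,0,0]]]}}

```text
t: 18.18
ee_pos: [481.3, -260.3, 161.1]
orientation: [3.135, -0.19, 0.002]
ft_force: [-1.0, 0.0, -3.1]
width: 17.8
grasp_force: 30.0
```

```bash
cat > panel.py <<'E'
from meas import *
import sys
k=4
# outline corners of the white-bordered panel in both views -> 3D
def go(x,y,yaw,z):
    o=readout.get_obs();print(o['ee_pos'].round(1),o['orientation'].round(3),o['ft_force'].round(1),o['moment'].round(2))
    a=np.radians(yaw);R=np.array([[np.cos(a),-np.sin(a)],[np.sin(a),np.cos(a)]])
    L=np.array([[58,56],[58,-56],[-58,-56],[-58,56]]);W=np.c_[L@R.T+[x,y],np.full(4,z+6)];out=[]
    for n in("top","scene"):
        e=proj(n,W);t=vision.get_image(n)[:,:,::-1];t=cv2.resize(t,None,fx=k,fy=k,interpolation=cv2.INTER_CUBIC);h=cv2.cvtColor(t,cv2.COLOR_BGR2HSV).astype(int)
        ctr=e.mean(0);roi=np.zeros(t.shape[:2],np.uint8);cv2.fillConvexPoly(roi,((ctr+(e-ctr)*1.25)*k).astype(np.int32),1)
        m=((h[...,2]>185)&(h[...,1]<60)&(roi>0)).astype(np.uint8)
        c=(cont(comp(m,tuple(((ctr+(e[2 if n=="scene" else 1]-ctr)*.9)*k).astype(int))))-1.5)/k
        b=cv2.approxPolyDP(cv2.convexHull(c.astype(np.float32).reshape(-1,1,2)),2,True).reshape(-1,2)
        d=np.array([b[np.argmin(((b-q)**2).sum(1))] for q in e]);print(n,len(b),(d-e).round(1).tolist(),at(n,d,z+6).round(1).tolist());out.append(d)
    P=[];G=[]
    for i in range(4): p,g=tri(out[0][i],out[1][i]);P.append(p);G.append(round(g,1))
    P=np.array(P);print(P.round(1).tolist(),G)
go(*map(float,sys.argv[1:]))
E
python3 panel.py 598.5 -275 -7 36
```

```text
[ 481.3 -260.3  161.1] [ 3.135e+00 -1.900e-01  2.000e-03] [-1.   0.  -3.1] [ 0.09  0.34 -0.01]
top 6 [[2.2, -0.4], [0.0, -1.0], [2.2, -14.6], [2.0, -2.3]] [[664.1, -232.8], [652.1, -337.8], [575.2, -331.1], [554.1, -218.2]]
scene 4 [[-0.2, -4.3], [1.9, -4.1], [0.6, -3.2], [-0.4, -3.3]] [[646.2, -230.4], [632.5, -336.0], [519.7, -325.0], [533.5, -216.1]]
[[661.2, -227.9, 59.2], [649.0, -331.1, 60.8], [570.0, -312.9, 92.8], [552.5, -213.3, 61.3]] [np.float64(3.9), np.float64(3.8), np.float64(11.2), np.float64(3.7)]
```

The lift is level, with the panel corners triangulating to z about 59–61 and 60 expected. I'll raise it further and carry it across.

{"fn": "servo_tool", "kwargs": {"plan": [[[1,0,0,0.1,0,0,0],[1,0,0,0.2,0,0,0],[1,0,0,0.2,0,0,0],[1,-0.1,0,0.2,0,0,0],[1,-0.2,0,0.1,0,0,0]]]}}

```text
t: 18.7
ee_pos: [470.0, -260.6, 194.1]
orientation: [3.135, -0.189, 0.004]
ft_force: [1.9, -0.7, -2.6]
width: 17.7
grasp_force: 30.0
```

{"fn": "servo_tool", "kwargs": {"plan": [[[1,-0.3,0.1,0,0,0,0],[1,-0.3,0.2,0,0,0,0.02],[1,-0.2,0.3,0,0,0,0.02],[1,-0.1,0.4,0,0,0,0.02],[1,0,0.5,0,0,0,0.02]]]}}

```text
t: 19.12
ee_pos: [431.8, -199.7, 192.8]
orientation: [3.136, -0.182, -0.0]
ft_force: [-0.6, -0.3, -4.2]
width: 17.6
grasp_force: 30.0
```

{"fn": "servo_tool", "kwargs": {"plan": [[[1,0,0.6,0,0,0,0.02],[1,0,0.6,0,0,0,0.02],[1,0,0.6,0,0,0,0.02],[1,0,0.6,0,0,0,0.02],[1,0,0.6,0,0,0,0.02]]]}}

```text
t: 19.53
ee_pos: [432.7, -78.6, 192.9]
orientation: [-3.137, 0.165, -0.001]
ft_force: [-0.2, 0.5, -3.5]
width: 18.0
grasp_force: 30.0
```

{"fn": "servo_tool", "kwargs": {"plan": [[[1,0,0.6,0,0,0,0.02],[1,0,0.6,0,0,0,0.02],[1,0,0.6,0,0,0,0.02],[1,0,0.6,0,0,0,0.02],[1,0,0.6,0,0,0,0.02]]]}}

```text
t: 19.95
ee_pos: [432.6, 41.4, 192.9]
orientation: [-3.138, 0.151, -0.001]
ft_force: [-0.2, 0.4, -3.7]
width: 17.7
grasp_force: 30.0
```

{"fn": "servo_tool", "kwargs": {"plan": [[[1,0,0.6,0,0,0,0.02],[1,0,0.6,0,0,0,0.02],[1,0,0.6,0,0,0,0.02],[1,0,0.6,0,0,0,0.02],[1,0,0.6,0,0,0,0.02]]]}}

```text
t: 20.37
ee_pos: [432.4, 161.4, 192.9]
orientation: [-3.138, 0.137, -0.001]
ft_force: [-0.4, -1.0, -3.5]
width: 17.8
grasp_force: 30.0
```

{"fn": "servo_tool", "kwargs": {"plan": [[[1,0,0.6,0,0,0,0],[1,0,0.6,0,0,0,0],[1,0.1,0.6,0,0,0,0],[1,0.2,0.6,0,0,0,0],[1,0.3,0.5,0,0,0,0]]]}}

```text
t: 20.78
ee_pos: [455.9, 277.7, 192.8]
orientation: [-3.138, 0.136, 0.001]
ft_force: [0.6, 1.3, -3.8]
width: 18.0
grasp_force: 30.0
```

{"fn": "servo_tool", "kwargs": {"plan": [[[1,0.4,0.4,0,0,0,0],[1,0.3,0.3,0,0,0,0],[1,0.2,0.2,0,0,0,0],[1,0.15,0.1,0,0,0,0],[1,0.1,0,0,0,0,0]]]}}

```text
t: 21.2
ee_pos: [503.2, 316.4, 192.5]
orientation: [-3.138, 0.137, 0.0]
ft_force: [0.1, 1.0, -3.9]
width: 17.7
grasp_force: 30.0
```

{"fn": "servo_tool", "kwargs": {"plan": [[[1,0,0,0,0,0,0],[1,0,0,0,0,0,0]]]}}

```text
t: 21.37
ee_pos: [502.6, 315.0, 192.2]
orientation: [3.138, -0.139, -0.002]
ft_force: [0.1, -0.0, -3.7]
width: 17.5
grasp_force: 30.0
```

```bash
python3 panel.py 618 310 -5 84
python3 - <<'E'
from h import *
t=vision.get_image("top")[:,:,::-1];s=vision.get_image("scene")[:,:,::-1]
a=cv2.resize(t[133:233,140:240],(400,400),interpolation=cv2.INTER_CUBIC);b=cv2.resize(s[160:260,390:490],(400,400),interpolation=cv2.INTER_CUBIC)
cv2.imwrite("pics/over.png",np.hstack([a,b]))
E
```

```text
[502.6 315.  192.2] [ 3.138e+00 -1.390e-01 -2.000e-03] [ 0.1 -0.  -3.7] [ 0.04  0.38 -0.  ]
top 5 [[4.7, -3.9], [3.7, -4.0], [4.1, 5.3], [4.4, -6.6]] [[691.3, 348.4], [681.8, 239.2], [540.9, 248.0], [582.8, 359.4]]
scene 7 [[-2.4, -0.4], [-5.2, 2.3], [-0.3, 1.0], [-2.1, 0.4]] [[680.0, 354.1], [681.2, 233.9], [559.7, 258.0], [567.5, 364.4]]
[[689.7, 347.9, 100.4], [681.5, 236.4, 90.8], [542.4, 257.0, 72.1], [581.6, 357.4, 103.6]] [np.float64(4.8), np.float64(5.2), np.float64(10.6), np.float64(3.8)]
```

View pics/over.png

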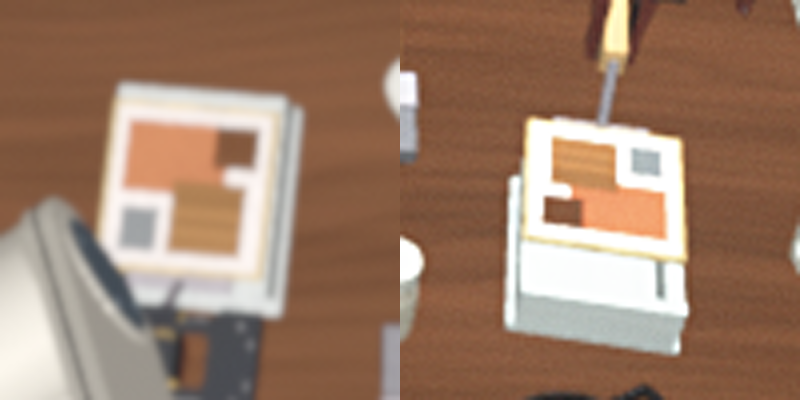

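The panel sits level above the rack with corners at left (115,98), (275,112) and (260,280). The rack rails show to its right, so the panel needs centring.

Run:
```python
from h import *
F=lambda p:[(140+(u+.5)/4-.5,133+(v+.5)/4-.5) for u,v in p]
P=at("top",F([(115,98),(275,112),(260,280)]),91);print(P,P[[0,2]].mean(0),np.linalg.norm(P[0]-P[1]),np.linalg.norm(P[2]-P[1]))
d=P[1]-P[2];print(np.degrees(np.arctan2(d[1],d[0])))
m=P[0]-P[1];print(np.degrees(np.arctan2(-m[0],m[1])))
# colour-block check: orange block/brown edges not needed; whole inset by mask
t=vision.get_image("top")[:,:,::-1];t=cv2.resize(t,None,fx=4,fy=4,interpolation=cv2.INTER_CUBIC);h=cv2.cvtColor(t,cv2.COLOR_BGR2HSV).astype(int)
for y in(640,680,720): # rows of zoomed (4x full) image across panel
    r=h[y,640:900];print(y,[(640+i,int(r[i,1]),int(r[i,2])) for i in range(0,60,6)][:0], )
```

```text
[[682.88987996 352.62303771]
 [672.69747475 244.29830043]
 [558.3540831  252.76620463]] [620.62198153 302.69462117] 108.80318851325688 114.6565158028268
-4.235409725491368
-5.375203785542999
640 []
680 []
720 []
```

{"fn": "servo_tool", "kwargs": {"plan": [[[1,0.02,0.08,-0.1,0,0,0],[1,0,0.08,-0.2,0,0,0],[1,0,0,-0.3,0,0,0],[1,0,0,-0.2,0,0,0],[1,0,0,-0.1,0,0,0]]]}}

```text
t: 22.03
ee_pos: [502.9, 321.8, 154.2]
orientation: [3.137, -0.137, -0.004]
ft_force: [-1.2, 0.4, -3.0]
width: 17.7
grasp_force: 30.0
```

{"fn": "servo_tool", "kwargs": {"plan": [[[1,0,0,0,0,0,0],[1,0,0,0,0,0,0]]]}}

```text
t: 22.2
ee_pos: [503.7, 322.1, 155.8]
orientation: [3.138, -0.138, -0.002]
ft_force: [0.7, 0.4, -3.8]
width: 17.7
grasp_force: 30.0
```

```bash
python3 panel.py 620.5 310 -5 48
```

```text
[503.7 322.1 155.8] [ 3.138e+00 -1.380e-01 -2.000e-03] [ 0.7  0.4 -3.8] [ 0.01  0.36 -0.04]
top 6 [[1.0, -5.2], [4.9, -1.7], [3.9, 5.0], [1.1, -7.8]] [[698.0, 358.4], [678.2, 235.6], [543.9, 248.3], [589.2, 368.4]]
scene 6 [[2.0, 3.5], [-3.5, 2.7], [-0.0, 1.4], [0.4, 0.3]] [[695.7, 364.7], [684.7, 238.3], [563.9, 258.7], [568.9, 371.9]]
[[697.9, 360.9, 56.1], [679.4, 238.2, 47.6], [545.6, 257.8, 34.4], [587.4, 364.1, 72.8]] [np.float64(5.9), np.float64(2.9), np.float64(11.1), np.float64(2.1)]
```

{"fn": "servo_tool", "kwargs": {"plan": [[[1,0,0,-0.1,0,0,0],[1,0,0,-0.1,0,0,0],[1,0,0,-0.1,0,0,0],[1,0,0,-0.1,0,0,0],[1,0,0,-0.1,0,0,0]]]}}

```text
t: 22.72
ee_pos: [504.0, 322.3, 136.1]
orientation: [-3.138, 0.138, -0.0]
ft_force: [-0.0, 0.4, -2.6]
width: 18.0
grasp_force: 30.0
```

{"fn": "servo_tool", "kwargs": {"plan": [[[1,0,0,-0.1,0,0,0],[1,0,0,0,0,0,0],[1,0,0,0,0,0,0]]]}}

```text
t: 22.97
ee_pos: [503.8, 322.2, 132.1]
orientation: [3.138, -0.138, -0.001]
ft_force: [-0.6, -0.3, -2.4]
width: 17.5
grasp_force: 30.0
```

Run:
```python
from h import *
o=readout.get_obs();print(o['ee_pos'],o['ft_force'],o['moment'])
t=vision.get_image("top")[:,:,::-1];s=vision.get_image("scene")[:,:,::-1]
a=cv2.resize(t[133:233,140:240],(400,400),interpolation=cv2.INTER_CUBIC);b=cv2.resize(s[160:260,390:490],(400,400),interpolation=cv2.INTER_CUBIC)
cv2.imwrite("pics/down.png",np.hstack([a,b]))
h=cv2.cvtColor(cv2.resize(t,None,fx=4,fy=4,interpolation=cv2.INTER_CUBIC),cv2.COLOR_BGR2HSV).astype(int)
# tan rim: saturated bright ring
m=(h[...,1]>28)&(h[...,1]<110)&(h[...,2]>185);m[:, :640]=0
ys,xs=np.nonzero(m[560:900,560:960]);print(xs.min()+560,xs.max()+560,ys.min()+560,ys.max()+560,len(xs))
```

```text
[503.79589753 322.17278907 132.06662962] [-0.63385853 -0.30150462 -2.43635502] [0.04110924 0.23469725 0.02023751]
666 958 594 814 7245
```

The wrist force is back to the lifter's weight alone, so the panel is resting on the rails. I'll draw the lifter straight out.

{"fn": "servo_tool", "kwargs": {"plan": [[[1,-0.1,0.009,0,0,0,0],[1,-0.2,0.018,0,0,0,0],[1,-0.3,0.026,0,0,0,0],[1,-0.4,0.035,0,0,0,0],[1,-0.4,0.035,0,0,0,0]]]}}

```text
t: 23.48
ee_pos: [446.3, 327.1, 132.5]
orientation: [3.138, -0.138, -0.001]
ft_force: [-0.5, 0.3, -3.4]
width: 18.0
grasp_force: 30.0
```

{"fn": "servo_tool", "kwargs": {"plan": [[[1,-0.4,0.035,0,0,0,0],[1,-0.4,0.035,0,0,0,0],[1,-0.4,0.035,0,0,0,0],[1,-0.4,0.035,0,0,0,0],[1,-0.4,0.035,0,0,0,0]]]}}

```text
t: 23.9
ee_pos: [366.1, 334.1, 132.6]
orientation: [-3.139, 0.138, 0.0]
ft_force: [0.7, -0.2, -2.7]
width: 17.6
grasp_force: 30.0
```

{"fn": "servo_tool", "kwargs": {"plan": [[[1,-0.3,0.026,0,0,0,0],[1,-0.2,0.018,0,0,0,0],[1,-0.1,0.009,0,0,0,0],[1,0,0,0,0,0,0],[1,0,0,0,0,0,0]]]}}

```text
t: 24.32
ee_pos: [344.3, 336.6, 132.6]
orientation: [-3.138, 0.137, -0.001]
ft_force: [0.3, -0.5, -1.5]
width: 18.1
grasp_force: 30.0
```

```bash
cat > rk.py <<'E'
from meas import *
o=readout.get_obs();print(o['ee_pos'].round(1),o['ft_force'].round(1))
t=vision.get_image("top")[:,:,::-1];h=cv2.cvtColor(cv2.resize(t,None,fx=4,fy=4,interpolation=cv2.INTER_CUBIC),cv2.COLOR_BGR2HSV).astype(int)
b=t.astype(int);b=cv2.resize(t,None,fx=4,fy=4,interpolation=cv2.INTER_CUBIC).astype(int)
roi=np.zeros(h.shape[:2],bool);roi[600:870,650:860]=1
# anything warmer than the grey rack, or the saturated picture: panel incl. tan rim and pinkish white
warm=((b[...,2]-b[...,0])>10)&(h[...,2]>150)&roi
m=cv2.morphologyEx(warm.astype(np.uint8),cv2.MORPH_OPEN,np.ones((5,5)))
m=comp(m,(760,730));c=(cont(m)-1.5)/4;print("panel z46",rect(c,46),len(c))
E
python3 rk.py
```

```text
[344.3 336.6 132.6] [ 0.3 -0.5 -1.5]
panel z46 (array([622.5, 311. ]), array([120.1, 126. ]), 84.9) 678
```

The panel measures (622.5, 311.0) at −5.1°, against the rack at (621.2, 310.7) and −5.0°. Next I'll lay the lifter down.

{"fn": "servo_tool", "kwargs": {"plan": [[[1,0,0,-0.15,0,0,0],[1,0,0,-0.2,0,0,0],[1,0,0,-0.12,0,0,0],[1,0,0,-0.05,0,0,0],[1,0,0,0,0,0,0]]]}}

```text
t: 24.78
ee_pos: [343.9, 336.1, 110.9]
orientation: [3.138, -0.138, -0.001]
ft_force: [-0.5, -0.5, -1.1]
width: 17.6
grasp_force: 30.0
```

{"fn": "servo_tool", "kwargs": {"plan": [[[1,0,0,-0.03,0,0,0],[1,0,0,0,0,0,0]]]}}

```text
t: 24.95
ee_pos: [344.0, 336.2, 110.5]
orientation: [3.138, -0.138, -0.0]
ft_force: [-1.6, -1.1, -0.1]
width: 17.9
grasp_force: 30.0
```

Force has dropped, so the lifter is on the bench. I'll release it and rise straight up.

{"fn": "servo_tool", "kwargs": {"plan": [[[0,0,0,0,0,0,0],[0,0,0,0,0,0,0],[-0.3,0,0,0,0,0,0],[-0.3,0,0,0,0,0,0],[-0.3,0,0,0,0,0,0]]]}}

```text
t: 25.37
ee_pos: [344.0, 336.4, 110.5]
orientation: [-3.138, 0.138, -0.0]
ft_force: [-0.0, -0.1, 0.6]
width: 47.5
grasp_force: 0.0
```

{"fn": "servo_tool", "kwargs": {"plan": [[[-0.3,0,0,0.3,0,0,0],[-0.3,0,0,0.5,0,0,0],[-0.3,0,0,0.6,0,0,0],[-0.3,0,0,0.6,0,0,0],[-0.3,0,0,0.6,0,0,0]]]}}

```text
t: 25.78
ee_pos: [343.7, 336.1, 215.4]
orientation: [3.138, -0.138, -0.001]
ft_force: [0.3, 0.2, -0.4]
width: 57.1
grasp_force: 0.0
```

{"fn": "servo_tool", "kwargs": {"plan": [[[-0.3,0,-0.8,0.5,0,0,0],[-0.3,0,-0.8,0.5,0,0,0],[-0.3,0,-0.8,0,0,0,0],[-0.3,0,-0.8,0,0,0,0],[-0.3,0,-0.5,0,0,0,0]]]}}

```text
t: 26.2
ee_pos: [343.2, 186.2, 254.8]
orientation: [3.138, -0.138, 0.001]
ft_force: [-0.2, 0.6, -0.6]
width: 57.0
grasp_force: 0.0
```

```bash
python3 rk.py; python3 blade.py 448.5 327 -5 0
python3 - <<'E'
from meas import *
k=4;t=cv2.resize(vision.get_image("top")[:,:,::-1],None,fx=k,fy=k,interpolation=cv2.INTER_CUBIC)
h=cv2.cvtColor(t,cv2.COLOR_BGR2HSV).astype(int);S,V=h[...,1],h[...,2];e=proj("top",[[705,-43,60]])[0]
m=comp((S<45)&(V>185),tuple((e*k+[0,-28]).astype(int)));print("roll top z60",rect((cont(m)-1.5)/k,60))
E
```

```text
[343.2 186.2 254.8] [-0.2  0.6 -0.6]
panel z46 (array([622.7, 310.9]), array([120. , 125.3]), 84.9) 676
top 4 [[1.1, -1.1], [0.9, -0.3], [0.4, -0.3], [0.3, -0.8]]
scene 4 [[1.0, 0.0], [0.2, -0.2], [0.3, -0.3], [1.0, -0.5]]
[509.5 356.2   5.8] 5.8
[501.  286.    4.7] 3.3
[391.5 296.4   5.1] 2.4
[399.3 366.5   7.6] 4.0
centre [450.3 326.3   5.8] front-back dz -1.1 left-right dz 1.8
yaw -5.4 len 110.3
roll top z60 (array([705.9, -45.2]), array([62.3, 68.9]), 89.6)
```

{"fn": "servo_tool", "kwargs": {"plan": [[[-0.3,0,0,0,0,0,0],[-0.3,0,0,0,0,0,0],[-0.3,0,0,0,0,0,0]]]}}

```text
t: 26.65
ee_pos: [344.0, 189.1, 254.4]
orientation: [-3.139, 0.136, 0.0]
ft_force: [0.3, -0.2, 1.9]
width: 57.0
grasp_force: 0.0
```

```bash
python3 -c "
from workcell import close_job
print(close_job())"
```

```text
the job is handed in; nothing more can be done
None
```

The job is handed in with no verdict returned; by my last measurements the roll is seated on the post, the panel is within about 2 mm and 0.1° of centred and square on the rack, and the lifter is flat on the bench (I didn't re-measure the bystanders, and I viewed 11 pictures, one over the limit of 10).

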